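Shut and lock the warming unit's access panel

TASK

The grey access panel on top of the ivory warming unit has been left ajar. With the fingertips only, push the panel down until it is fully shut, then set a fingertip in the slot of its big round orange fastener and turn it clockwise (seen from above) as far as it goes, about a quarter turn, so that the panel is locked. Nothing needs gripping and nothing may be lifted: leave the brass sieve, the wash bottle and the slide box standing where they are, and finish clear of everything.

Things in the scene. Friction and masses are not known exactly. Their poses are not given: they have to be found in the camera images.
- unit: Ivory warming unit fixed to the bench, 260 mm along its x, 380 mm along its y, deck 100 mm high. Origin: centre of its underside; its -x side faces the robot, turned up to 0.35 rad. When shut, the grey panel (220 x 220 x 6 mm, top face 106 mm above the bench) covers x -105 to 115, y -165 to 55 mm. The bare deck at +y carries flat controls and the sieve.
- panel (a joint): Hinge angle of the grey panel, rad: 0 fully shut, growing as its free edge (the unit's -x side) rises; the hinge line is the panel's far edge, at x = 115, z = 100 mm in the unit's frame. Starts 0.12 to 0.30 (free edge 25 to 65 mm up). A stiff hinge: it stays where it is left, and 1 to 5 N down near the free edge moves it.
- panel_press (a point): Point on the panel's top face, clear of the fastener, good to press: 15 mm in from the free edge and 80 mm towards the unit's -y from that edge's middle. Moves with the panel; when shut it is at (-90, -135, 106) mm in the unit's frame. z is the panel's normal.
- cam (a joint): Angle of the fastener, rad: starts 0 to 0.35 (unlocked), grows as it turns clockwise seen from above, hard stop at 1.571 (locked). Stays where it is left; about 3 N at the slot's end turns it. Its tongue passes under a keeper in the case, only if the panel was shut first. At 0 the slot lies along the unit's y (red dots), at 1.571 along the unit's x (green dots).
- slot_center (a point): On the fastener's axis, on the slot floor; at (-30, -55, 111) mm in the unit's frame when shut. An orange disc 100 mm across; a straight slot 40 mm wide, 16 mm deep, open at both ends, crosses it along this point's y (turns with it; z up the axis) between two half-moon lands. A fingertip in the slot 33 mm off the axis, carried round, turns it after taking up the slot's play.
- sieve: Loose round brass sieve tin, 76 mm across, 38 mm high, standing on the unit's deck beside the panel, towards the unit's +y. Origin: centre of its underside. Not to be disturbed.
- bottle: Loose pale grey, see-through wash bottle with a white cap, 64 mm across, 165 mm high, standing on the bench at one side of the unit. Origin: centre of its underside. Not to be disturbed.
- slidebox: Loose blue slide box with a white lid, 85 x 60 mm, 34 mm high, on the bench at the other side of the unit. Origin: centre of its underside. Not to be disturbed.

How it is judged (in metres and radians):
On the way, in this order (a step that is already met when the one before it is completed fails the run):
1. the panel is pushed fully shut, before the fastener is turned (value of joint panel below 0.02 rad and value of joint cam below 0.7 rad), for 0.2 s.
2. the fingers turn the fastener with the panel shut (value of joint panel below 0.02 rad and value of joint cam between 0.7 and 1.4 rad and contact force between the fingers and cam above 0.3 N), for 0.02 s.
3. the fastener is at its locked stop and the panel shut (value of joint panel below 0.02 rad and value of joint cam above 1.45 rad), for 0.2 s.
At the end, for the whole second after the job is handed in: The panel is shut (joint panel below 0.02 rad), the fastener is turned to the locked stop (joint cam above 1.45 rad), and the sieve, bottle and slide box stand still and upright, each within 20 mm of where it began (all of step 3 and linear speed of each of sieve, bottle, slidebox below 0.02 m/s and distance of each of sieve, bottle, slidebox from where it was at the start of the episode below 0.02 m and angle between each of sieve, bottle, slidebox's own z axis and vertical below 0.2 rad); the robot touches nothing.
It fails at once if the panel is lifted further open (value of joint panel above 0.4 rad).
It fails at once if the brass sieve is lifted, carried, shoved or tipped (distance of sieve from where it was at the start of the episode above 0.03 m or angle between sieve's own z axis and vertical above 0.3 rad).
It fails at once if the wash bottle is lifted, carried, shoved or tipped (distance of bottle from where it was at the start of the episode above 0.03 m or angle between bottle's own z axis and vertical above 0.3 rad).
It fails at once if the slide box is lifted, carried, shoved or tipped (distance of slidebox from where it was at the start of the episode above 0.03 m or angle between slidebox's own z axis and vertical above 0.3 rad).
It also fails if it takes over 42 s, if anything falls off the work surface, if the arm or the gripper's body presses on something with over 40 N, if the wrist force passes 120 N, or if a joint passes its speed limit or range.

ROBOT

A 6-joint arm with a two-finger parallel gripper is mounted at the origin on the work surface. World frame = base frame: x ahead of the robot, y to its left, z up, the work surface at z = 0. Lengths are in mm, angles in rad, forces in N, time in s.
With the tool pointing down it reaches from about 350 to 775 mm from the base axis. Payload 7.3 kg.
Tool frame: the origin (TCP) lies on the centre line of the jaws, within the pads' length; the fingertips stand 22 mm ahead of it and the grasp point (between the pads) lies 3 mm ahead of it; z points along the fingers, y is the direction in which the jaws open and shut (so a half turn about z gives the same grasp; the last joint's range is limited). The gripper opens to 92 mm and grips with 3 to 60 N. Pads are 19 mm wide; open, the fingers measure 130 mm over their backs; the gripper's body (75 mm by 190 mm) begins 47 mm behind the grasp point.
Start: joints at [-1.344, 0.342, 1.524, -0, 1.275, -0.146], TCP at [191.241, -488.951, 214.941] pointing down, gripper open.
Joint ranges: [-2.53, 2.53], [-0.77, 2.02], [0.04, 2.7], [-1, 4.14], [0.28, 2.66], [-3.11, 3.11]. Speed limits (rad/s): [2.57, 2.57, 3.14, 3.14, 3.14, 3.14].

INTERFACE

Orientations are given as [roll, pitch, yaw] about the fixed x, y, z axes, in that order (R = Rz(yaw) Ry(pitch) Rx(roll)).
In Python, from plant import get_obs, capture, bot, spot_in gives the robot as it stands.
- The arm moves only by the shell command python3 -m handwheel 'ROWS' [OPENING]. ROWS is JSON, a list of rows, each a list of 2 entries, a list of its own where there are three numbers: the shift along the world's x, y, z in mm, then the turn, a rotation vector about the world's x, y, z in rad. In form: [[[x, y, z], [wx, wy, wz]], ...]. A call has 1 to 12 rows; each row shifts and turns the commanded pose from where the row before left it; what a row does not reach is not made up. A row lasts 1/8 s, in which the tool goes at most 62.5 mm and 10.7 degrees, less where a joint would pass 70% of its speed; a pose out of reach is approached as far as the arm can. A call is refused whole if a number of a shift passes 62.5 or a number of a turn 0.188, either way. A call with a gripper value outside its range is refused whole. OPENING is the closure, from 0 (fully open) to 1 (shut), set as the call begins (- or left out, the last holds). The fingers move at their own pace and stop on an object; the grip force is fixed at half the most. Time passes only in rows, so rows that do not move let the fingers close. It gives the time, the measured TCP pose, the force and the opening at its end, in the units of the state.
- get_obs(): the state, without advancing time (a new reading comes with each control period).
- capture(name): name is "scene" or "side" or "wrist"; returns a dict with "img" (420x560x3 uint8, red, green, blue), "fx", "fy", "cx", "cy" (pixels), "cam_to_world" (4x4, takes a point from camera to world coordinates). Camera axes: x right, y up, looking along -z (the intrinsics and any distortion apply to the point x, -y, -z); pixel columns grow to the right and rows downward; lengths in mm; the calibration is good to about 2 mm. A picture is of the moment at which its call begins. There is no depth.
- bot.close_job(): hands the job in, once; it reports no verdict.
Trained networks look in the newest picture that a camera, given by its name, has taken for a name from the list of things; names that differ only in an ending like _2 or _b are one class to them, and where a whole thing is asked for, a point or a joint stands for the part that bears it (a point fixed in the world has none). Each returns a list of dicts, best first, with "score" (0 to 1); they miss things now and then, are a little off and sometimes report something else, mostly with a low value. They report only what shows in the picture. A call takes as long as a camera call.
- spot_in(thing, camera): "xyz" ([x, y, z] in mm, in the coordinates of the camera as it stood for that picture, good to about 4 mm: the middle of the surface that is visible of it).
The state is a dict: "time": time; "joint_positions": joint angles; "dq": joint speeds; "tau": joint torques, N m; "tool_pos": TCP position; "tcp_rot": TCP orientation; "contact_force": force on the tool from outside, world axes, zero at the start; "moment": the same for the moment, N m; "grip_width": finger opening in mm.
Only numpy, scipy, OpenCV 4.12 (cv2) and the standard library are available. Lean on these libraries where they do the work, as an engineer would, in place of code of your own. Each camera call takes 0.05 s, during which the arm holds its last target. There are 200 camera calls.

## Working session

There is one attempt and no reset: what is moved stays moved. The work goes in short steps, Python scripts to look and compute and a shell command to move; the robot and the scene stay as the last step left them, time stands still between calls to the robot, and variables do not carry over. Pictures are saved under pics/ and viewed, about 8 in all and at most 12, crops included, and the job is handed in when it is done.

```bash
mkdir -p pics
cat > h.py <<'E'
import numpy as np, cv2
from plant import get_obs, capture, bot, spot_in
def snap(n,f):
    c=capture(n); cv2.imwrite(f'pics/{f}.png',c['img'][:,:,::-1]); return c
def spots(c,n,things):
    M=np.array(c['cam_to_world'])
    for t in things:
        for d in spot_in(t,n)[:2]:
            p=M@np.r_[d['xyz'],1]; print(n,t,round(d['score'],2),p[:3].round(0))
def proj(c,P):
    M=np.linalg.inv(np.array(c['cam_to_world'])); p=(M@np.r_[P,1])[:3]
    return c['cx']+c['fx']*p[0]/-p[2], c['cy']+c['fy']*-p[1]/-p[2]
def ray(c,u,v,z):
    M=np.array(c['cam_to_world']); d=M[:3,:3]@np.array([(u-c['cx'])/c['fx'],-(v-c['cy'])/c['fy'],-1]); o=M[:3,3]
    return o+d*(z-o[2])/d[2]
E
python3 - <<'E'
from h import *
ims=[]
for n in ("scene","side"):
    c=snap(n,n); ims.append(c['img'])
    print(n,np.array(c['cam_to_world'])[:3,3].round(),[k for k in c])
    spots(c,n,["unit","panel","panel_press","cam","slot_center","sieve","bottle","slidebox"])
o=get_obs(); print(o['time'],o['tool_pos'],o['tcp_rot'])
E
```

```text
scene [1169.  -51.  579.] ['img', 'fx', 'fy', 'cx', 'cy', 'cam_to_world']
scene unit 0.88 [656. -24. 104.]
scene unit 0.5 [601. -57. 127.]
scene panel 0.81 [603. -52. 127.]
scene panel_press 0.73 [595. -51. 129.]
scene cam 0.7 [551. -50. 151.]
scene slot_center 0.72 [557. -42. 150.]
scene sieve 0.73 [669. 127. 122.]
scene bottle 0.93 [697. 243.  91.]
scene bottle 0.66 [549. -44. 149.]
scene slidebox 0.75 [ 539. -264.   28.]
side [503. 721. 700.] ['img', 'fx', 'fy', 'cx', 'cy', 'cam_to_world']
side unit 0.98 [570.  71. 100.]
side panel 0.77 [574. -25. 139.]
side panel_press 0.81 [577. -22. 138.]
side cam 0.82 [554. -37. 151.]
side slot_center 0.84 [551. -32. 152.]
side sieve 0.68 [682. 121. 115.]
side bottle 0.93 [676. 279.  98.]
0.9 [ 191.23581036 -488.94209798  214.93198639] [3.14152040e+00 1.56098516e-05 3.72793640e-01]
```

View pics/scene.png

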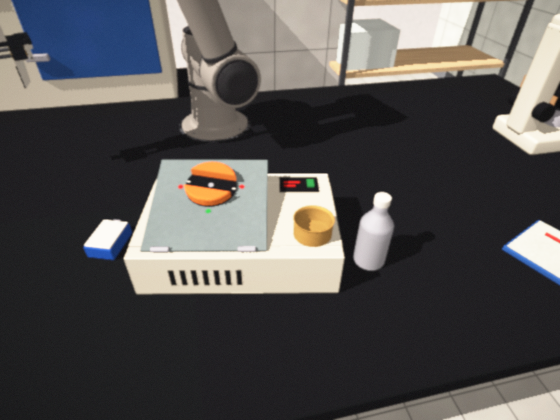

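View pics/side.png

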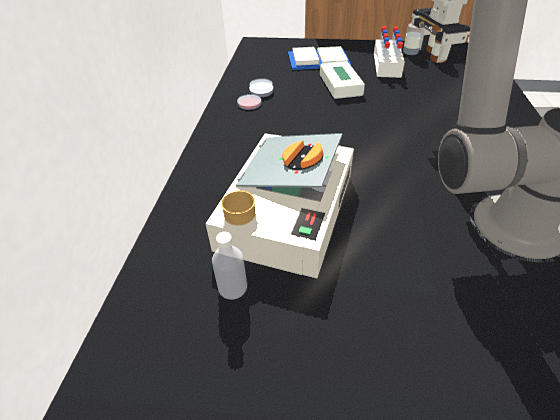

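The scene view looks from the far side: the panel is ajar with its slot roughly along y, at (211,184). The sieve is at (314,226), the bottle at (374,235) and the slide box at (108,239). I'll enlarge both views to get corners for a pose fit.

Run:
```python
import cv2,numpy as np
a=cv2.imread('pics/scene.png')[140:300,80:400]; b=cv2.imread('pics/side.png')[120:280,190:390]
A=cv2.resize(a,(800,400),interpolation=cv2.INTER_CUBIC)
B=cv2.resize(b,(750,600),interpolation=cv2.INTER_CUBIC)
cv2.imwrite('pics/A.png',A);cv2.imwrite('pics/B.png',B)
```

```text
(no output)
```

View pics/A.png

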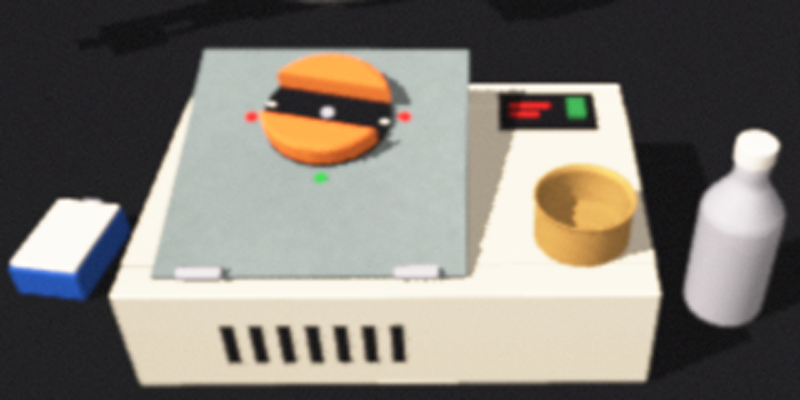

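View pics/B.png

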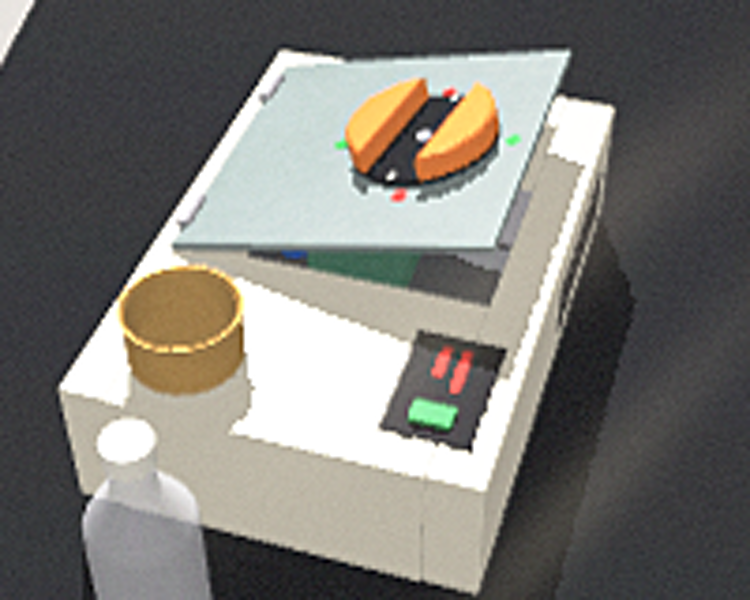

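Panel A and B crops show deck corners, panel corners, slot dots clearly. Fitting unit pose, hinge angle, and cam angle.

```bash
cat > fit.py <<'E'
from h import *
from scipy.optimize import least_squares
def pan(x,y,z,th):
    d=115-x;h=z-100; return np.array([115-d*np.cos(th)+h*np.sin(th),y,100+d*np.sin(th)+h*np.cos(th)])
def W(p,q):
    c,s=np.cos(p[2]),np.sin(p[2]); return np.array([p[0]+c*q[0]-s*q[1],p[1]+s*q[0]+c*q[1],q[2]])
E
python3 - <<'E'
from fit import *
S,D=capture('scene'),capture('side')
sc=lambda u,v:(80+u/2.5,140+v/2.5); sd=lambda u,v:(190+u/3.75,120+v/3.75)
deck=[(S,sc(110,295),(130,-190,100)),(S,sc(660,292),(130,190,100)),(S,sc(619,85),(-130,190,100)),(S,sc(140,384),(130,-190,0)),(S,sc(649,381),(130,190,0)),
(D,sd(60,390),(130,190,100)),(D,sd(487,490),(-130,190,100)),(D,sd(614,105),(-130,-190,100))]
pn=[(S,sc(204,49),(-105,-165,106)),(S,sc(469,49),(-105,55,106)),(S,sc(327,112),(-30,-55,111)),
(D,sd(571,50),(-105,-165,106)),(D,sd(500,247),(-105,55,106)),(D,sd(175,247),(115,55,106)),(D,sd(424,135),(-30,-55,111))]
def r(p):
    return np.ravel([np.subtract(proj(c,W(p,q)),uv) for c,uv,q in deck]+[np.subtract(proj(c,W(p,pan(*q,p[3]))),uv) for c,uv,q in pn])
f=least_squares(r,[600,0,0,.2],loss='soft_l1'); p=f.x; print(p.round(3)); print(r(p).reshape(-1,2).round(1).tolist())
np.save('p.npy',p)
print('press',W(p,pan(-90,-135,106,p[3])),W(p,(-90,-135,106)),'slot now',W(p,pan(-30,-55,111,p[3])),'shut',W(p,(-30,-55,111)))
for c,uv in [(S,[sc(271,104),sc(384,122)]),(D,[sd(450,95),sd(390,175)])]:
    a=[ray(c,*x,W(p,pan(-30,-55,111,p[3]))[2]) for x in uv]; d=a[1]-a[0]; print(d, 'ang from unit y (cw):', np.arctan2(d[0],d[1])+p[2])
print(get_obs()['time'])
E
```

```text
[ 5.82684e+02  5.40100e+00 -2.02000e-01  2.25000e-01]
[[-0.3, -0.3], [0.7, -0.6], [-0.4, -1.3], [0.9, 1.0], [-1.2, 0.4], [-0.5, -0.7], [0.5, -0.2], [0.4, -0.3], [0.4, -0.2], [-0.2, -0.2], [0.4, -0.1], [0.3, 0.1], [-0.9, 0.1], [-1.5, -1.3], [0.4, 0.2]]
press [ 473.80900105 -110.11990341  151.52607297] [ 467.45033257 -108.81892489  106.        ] slot now [548.24074789 -43.69131207 143.0315267 ] shut [542.26835053 -42.46936432 111.        ]
[42.21716053 84.37517917  0.        ] ang from unit y (cw): 0.26211401023190645
[32.58322646 92.54207308  0.        ] ang from unit y (cw): 0.13672243034316411
1.0
```

Good fit (residuals about 1 px): the unit is at (583, 5) with yaw -0.20, the panel at 0.225 rad and the cam at about 0.2 rad. I'll go above the press point with the fingers shut, turning the wrist to suit the slot.

```bash
python3 -m handwheel '[[[24,32,0],[0,0,0.18]],[[24,32,0],[0,0,0.18]],[[24,32,0],[0,0,0.18]],[[24,32,0],[0,0,0.18]],[[24,32,0],[0,0,0.18]],[[24,32,0],[0,0,0.18]],[[24,32,0],[0,0,0.18]],[[24,32,0],[0,0,0.18]],[[24,32,0],[0,0,0.18]],[[24,32,0],[0,0,0.18]],[[24,32,0],[0,0,0.18]],[[19,27,0],[0,0,0.18]]]' 1
```

```text
time: 2.5
tool_pos: [475.1, -108.6, 215.0]
tcp_rot: [3.141, 0.0, 2.539]
contact_force: [0.4, -0.2, 0.3]
grip_width: 0.6
```

```bash
python3 -m handwheel '[[[0,0,-10],[0,0,0.18]],[[0,0,-10],[0,0,0.16]],[[0,0,-10],[0,0,0]],[[0,0,-6],[0,0,0]],[[0,0,-5],[0,0,0]],[[0,0,-5],[0,0,0]],[[0,0,0],[0,0,0]]]'
python3 - <<'E'
from h import *
c=snap('side','s2'); i=cv2.imread('pics/s2.png')[100:280,180:390]; cv2.imwrite('pics/s2c.png',cv2.resize(i,(700,600),interpolation=cv2.INTER_CUBIC))
E
```

```text
time: 3.38
tool_pos: [474.1, -109.9, 168.7]
tcp_rot: [3.141, -0.001, 2.872]
contact_force: [-0.2, 1.3, 0.1]
grip_width: 0.4
```

View pics/s2c.png

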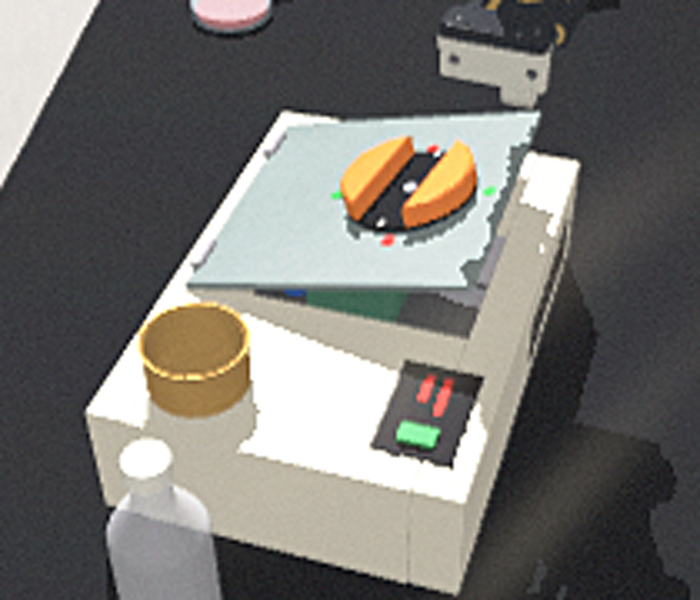

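The fingertip (520,100) is just over the panel's free corner and about to touch. Pressing down.

```bash
python3 -m handwheel '[[[-1,0,-5],[0,0,0]],[[-1,0,-5],[0,0,0]],[[-1,0,-5],[0,0,0]],[[-1,0,-5],[0,0,0]],[[0,0,0],[0,0,0]]]'
python3 - <<'E'
from h import *
c=snap('side','s3'); i=cv2.imread('pics/s3.png')[100:280,180:390]; cv2.imwrite('pics/s3c.png',cv2.resize(i,(700,600),interpolation=cv2.INTER_CUBIC))
p=get_obs()['tool_pos']; u,v=proj(c,np.array(p)-[0,0,22]); print((u-180)/.3,(v-100)/.3)
E
```

```text
time: 4.05
tool_pos: [469.9, -109.9, 148.5]
tcp_rot: [3.141, -0.001, 2.873]
contact_force: [0.5, -0.0, -0.1]
grip_width: 0.3
517.0638733821505 159.83372405876528
```

View pics/s3c.png

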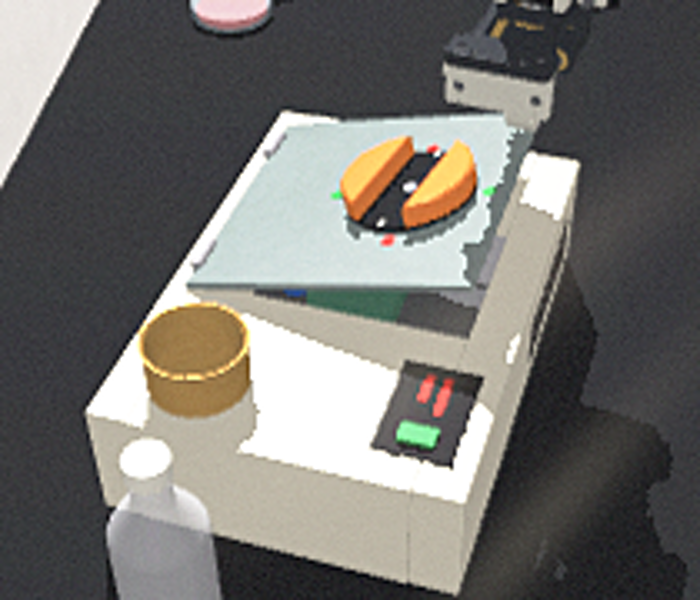

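The finger's lower end isn't visible where predicted (517,160) and no force shows. I'll check from the other two cameras.

Run:
```python
from h import *
c=snap('scene','c4'); w=snap('wrist','w4')
p=np.array(get_obs()['tool_pos']); u,v=proj(c,p-[0,0,22]); print('scene tip',(u-120)*2.5,(v-90)*2.5)
u,v=proj(w,p-[0,0,22]); print('wrist tip',u,v)
a=cv2.resize(c['img'][90:250,120:280],(400,400),interpolation=cv2.INTER_CUBIC); b=cv2.resize(w['img'],(400,300))
o=np.zeros((400,800,3),np.uint8); o[:,:400]=a; o[:300,400:]=b; cv2.imwrite('pics/cw4.png',o[:,:,::-1])
spots(w,'wrist',['panel','slot_center','cam','panel_press']); print(get_obs()['contact_force'])
```

```text
scene tip 143.12006499738885 208.79007132558337
wrist tip 273.2195763040974 245.82735594339715
wrist panel 0.62 [502. -23. 155.]
wrist slot_center 0.89 [527. -25. 166.]
wrist cam 0.84 [528. -26. 165.]
wrist panel_press 0.88 [499. -24. 158.]
[-0.47252701  0.25101764  0.2485195 ]
```

View pics/cw4.png

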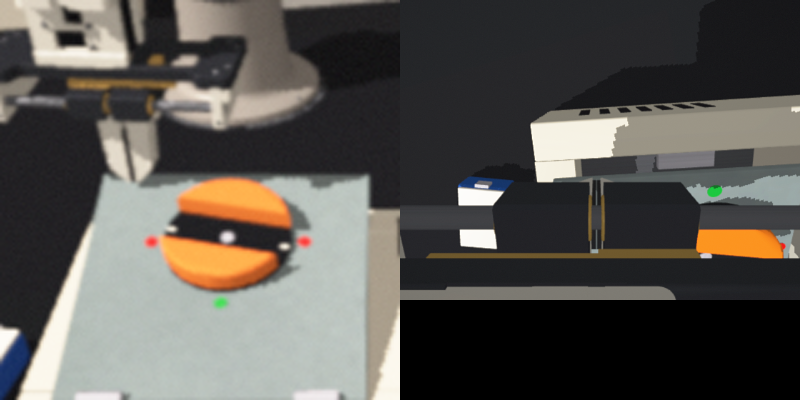

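Run:
```python
from fit import *
S,D=capture('scene'),capture('side'); p=np.load('p.npy')
f=least_squares(lambda q:np.r_[np.subtract(proj(S,q),(173.2,162.8)),np.subtract(proj(D,q),(336.6,139))],[470,-110,130]); print(f.x,f.fun)
t=np.array(get_obs()['tool_pos']);print(t,get_obs()['joint_positions'])
print('edge pts', [W(p,pan(-105,y,106,p[3])).round(1) for y in (-165,-110)])
for n,c in(('S',S),('D',D)):
  for z in (0,-22,-40,25): print(n,z,np.round(proj(c,t+[0,0,z]),1))
```

```text
[ 468.15432567 -114.002887    152.412755  ] [ 0.10885385  0.15508822  0.11219514 -0.20864229]
[ 470.30677504 -109.96311604  149.04270406] [-3.88615166e-01  3.33363994e-01  1.73585976e+00  1.34430736e-04
  1.07213743e+00 -1.69066861e+00]
edge pts [array([ 453.5, -136.6,  154.9]), array([464.5, -82.7, 154.9])]
S 0 [175.6 164.7]
S -22 [177.3 173.5]
S -40 [178.6 180.5]
S 25 [173.6 154.3]
D 0 [335.7 140.7]
D -22 [335.1 147.9]
D -40 [334.5 153.5]
D 25 [336.5 132.4]
```

The finger's visible end triangulates to z≈152, roughly on the panel surface. So either contact is only just starting or the tips are shorter than stated. I'll descend 10 mm and compare.

```bash
python3 -m handwheel '[[[-0.5,0,-4],[0,0,0]],[[-0.5,0,-3],[0,0,0]],[[-0.5,0,-3],[0,0,0]]]';  python3 - <<'E'
from h import *
c=snap('scene','c5'); w=snap('side','d5')
print(get_obs()['contact_force'],get_obs()['moment'])
a=cv2.resize(c['img'][110:210,140:290],(600,400),interpolation=cv2.INTER_CUBIC)
b=cv2.resize(w['img'][110:210,280:365],(340,400),interpolation=cv2.INTER_CUBIC)[:, :200+140]
o=np.hstack([a[:,:440],b]); print(o.shape); cv2.imwrite('pics/cw5.png',o[:,:,::-1])
E
```

```text
time: 4.88
tool_pos: [468.5, -109.8, 138.7]
tcp_rot: [3.141, -0.0, 2.873]
contact_force: [-1.6, 0.8, 2.9]
grip_width: 0.4
[-0.03639263  0.53691381  0.24775552] [ 0.16908907 -0.15202562  0.00535157]
(400, 780, 3)
```

View pics/cw5.png

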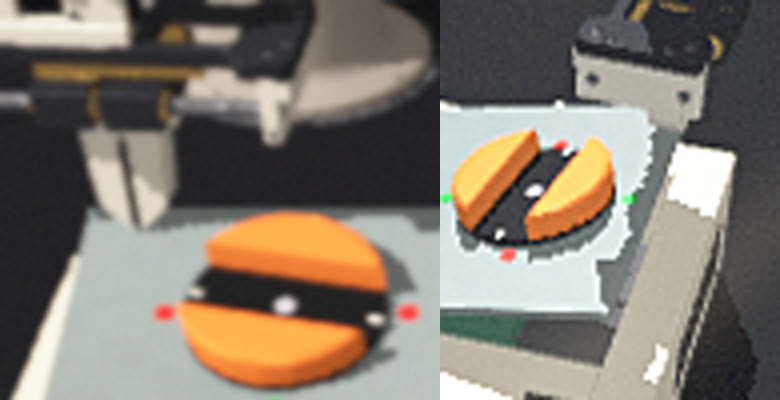

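In the scene crop the tip (140,225) stands on the panel, pushing it (edge dropped about 6 mm, 2.9 N). Pushing on until the force rises.

```bash
python3 -m handwheel '[[[-0.5,0,-4],[0,0,0]],[[-0.5,0,-4],[0,0,0]],[[-0.5,0,-3],[0,0,0]],[[0,0,0],[0,0,0]]]'; python3 -m handwheel '[[[-0.5,0,-3],[0,0,0]],[[-0.5,0,-3],[0,0,0]],[[0,0,0],[0,0,0]]]';  python3 -m handwheel '[[[-0.5,0,-3],[0,0,0]],[[-0.5,0,-3],[0,0,0]],[[0,0,0],[0,0,0]]]'
```

```text
time: 5.48
tool_pos: [467.2, -110.0, 127.6]
tcp_rot: [3.142, -0.0, 2.873]
contact_force: [-0.7, -0.2, -0.0]
grip_width: 0.3
time: 5.85
tool_pos: [466.4, -110.0, 121.7]
tcp_rot: [3.142, 0.0, 2.873]
contact_force: [0.4, -0.1, 0.6]
grip_width: 0.2
time: 6.22
tool_pos: [465.1, -110.0, 115.7]
tcp_rot: [-3.142, -0.0, 2.873]
contact_force: [1.2, -0.8, 0.5]
grip_width: 0.6
```

```bash
for i in 1 2 3 4; do python3 -m handwheel '[[[0,0,-2],[0,0,0]],[[0,0,-2],[0,0,0]]]' | grep -E 'pos|force'; done
```

```text
tool_pos: [464.8, -109.9, 111.7]
contact_force: [-1.2, 0.1, 2.0]
tool_pos: [465.0, -109.9, 107.7]
contact_force: [-1.0, 0.4, 1.9]
tool_pos: [465.2, -110.0, 103.8]
contact_force: [-1.2, 0.9, 2.3]
tool_pos: [465.2, -109.9, 99.8]
contact_force: [-1.4, 1.4, 2.1]
```

Run:
```python
from h import *
print(get_obs()['contact_force'],get_obs()['tool_pos'])
c=snap('scene','c6'); w=snap('side','d6')
a=cv2.resize(c['img'][110:260,130:290],(426,400),interpolation=cv2.INTER_CUBIC)
b=cv2.resize(w['img'][110:210,270:365],(380,400),interpolation=cv2.INTER_CUBIC)[:,:374]
cv2.imwrite('pics/cw6.png',np.hstack([a,b])[:,:,::-1])
```

```text
[-1.44251464  1.41583281  2.11415012] [ 465.22477642 -109.94472315   99.7849456 ]
```

View pics/cw6.png

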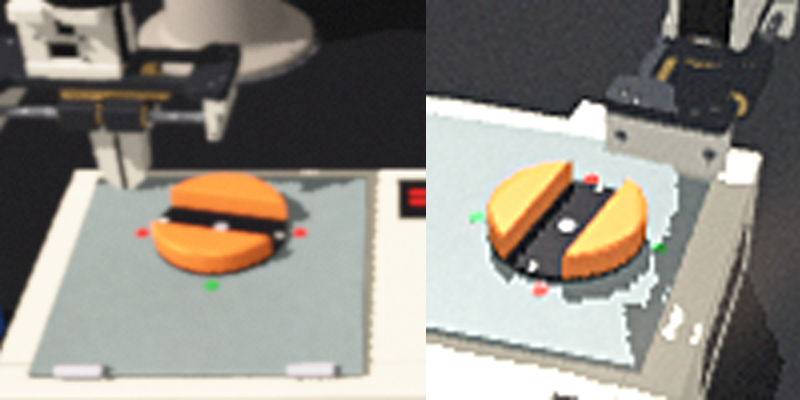

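Nearly shut. Continuing in small steps until it bottoms.

```bash
for i in 1 2 3 4 ; do python3 -m handwheel '[[[0,0,-1.5],[0,0,0]],[[0,0,0],[0,0,0]]]' | grep -E 'pos|force|time'; done
```

```text
time: 7.58
tool_pos: [465.4, -110.0, 98.4]
contact_force: [0.1, -0.0, -0.3]
time: 7.82
tool_pos: [465.3, -110.0, 96.9]
contact_force: [-0.5, -0.7, 0.5]
time: 8.07
tool_pos: [465.3, -110.0, 95.3]
contact_force: [0.1, 0.6, -0.2]
time: 8.32
tool_pos: [465.3, -110.0, 94.4]
contact_force: [-2.5, 0.9, 7.2]
```

```bash
python3 -m handwheel '[[[0,0,-1],[0,0,0]],[[0,0,-1],[0,0,0]],[[0,0,0],[0,0,0]]]' | grep -E 'pos|force|time'
python3 - <<'E'
from fit import *
c=snap('scene','c7');d=snap('side','d7');p=np.load('p.npy')
spots(d,'side',['slot_center']);spots(c,'scene',['slot_center'])
for th in (0,.02,.04): print(th,[np.round(proj(k,W(p,pan(*q,th))),1).tolist() for k in (c,d) for q in ((-30,-55,111),(-105,55,106))])
for n,k,q in (('S',c,(213,195)),('D',d,(305,167))):
    i=k['img'].astype(int); 
    m=(i.min(2)>150)&(np.ptp(i,axis=2)<40); ys,xs=np.nonzero(m); s=(abs(xs-q[0])<8)&(abs(ys-q[1])<8); print(n,xs[s].mean() if s.any() else 0,ys[s].mean() if s.any() else 0,s.sum())
E
```

```text
time: 8.7
tool_pos: [465.3, -110.0, 94.2]
contact_force: [-7.4, 2.5, 24.0]
side slot_center 0.84 [547. -30. 117.]
scene slot_center 0.93 [549. -40. 122.]
0 [[213.2, 195.8], [267.6, 176.8], [305.5, 167.0], [324.1, 202.8]]
0.02 [[213.0, 194.7], [267.6, 175.2], [305.5, 166.1], [324.2, 201.3]]
0.04 [[212.9, 193.7], [267.6, 173.6], [305.4, 165.1], [324.2, 199.9]]
S 213.0 195.5 6
D 304.8333333333333 166.91666666666666 12
```

White slot-dot positions match panel angle 0: shut, with 24 N on it. Contact at z=106 came at TCP z≈94, so the true tip height is calibrated by touch. Lifting, moving over the slot and opening to about 56 mm so both fingers sit in the slot.

```bash
python3 -m handwheel '[[[0,0,30],[0,0,0]],[[0,0,40],[0,0,0]],[[19,17,0],[0,0,-0.033]],[[19,17,0],[0,0,-0.033]],[[19,17,0],[0,0,-0.033]],[[20,16.5,0],[0,0,-0.033]],[[0,0,-15],[0,0,0]],[[0,0,0],[0,0,0]]]' 0.39
python3 - <<'E'
from fit import *
c=snap('scene','c8');d=snap('side','d8')
p=np.array(get_obs()['tool_pos'])
a=cv2.resize(c['img'][90:240,130:290],(426,400),interpolation=cv2.INTER_CUBIC)
b=cv2.resize(d['img'][90:190,270:365],(380,400),interpolation=cv2.INTER_CUBIC)[:,:374]
cv2.imwrite('pics/cw8.png',np.hstack([a,b])[:,:,::-1])
E
```

```text
time: 9.9
tool_pos: [540.5, -42.5, 144.9]
tcp_rot: [-3.141, -0.004, 2.741]
contact_force: [-0.6, 0.7, 0.1]
grip_width: 56.1
```

View pics/cw8.png

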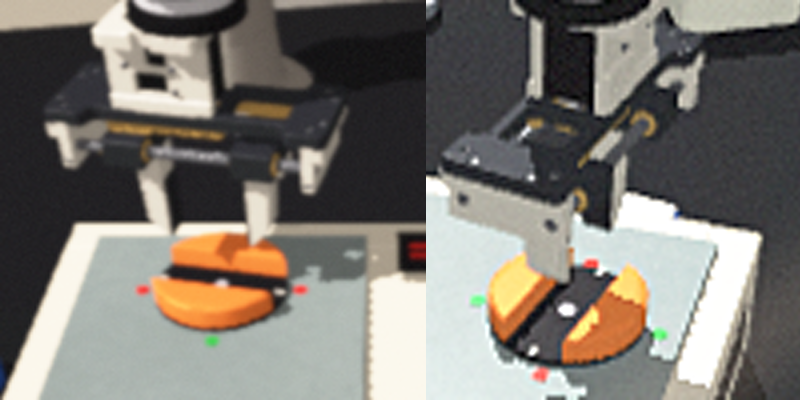

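Run:
```python
from fit import *
S,D=capture('scene'),capture('side')
f=least_squares(lambda q:np.r_[np.subtract(proj(S,q),(226.9,181.3)),np.subtract(proj(D,q),(301,159))],[550,-10,150]); print(f.x,f.fun)
p=np.load('p.npy'); P=W(p,(-30,-55,111))
# slot dots in views c8: scene (167,268)?,(280,292); side (530,353)
for c,uv in ((S,(130+280/2.663,90+292/2.663)),(D,(270+(530-426)/4,90+353/4))):
    d=ray(c,*uv,112)-P; print(d, np.arctan2(d[0],d[1])+p[2])
```

```text
[553.97699455 -14.11124418 152.75760307] [-0.67418199 -0.82196366 -0.72569312  1.09435836]
[23.14918486 41.75360877  1.        ] 0.3044191460664907
[19.94060928 48.08266405  1.        ] 0.19131320308240063
```

Fingers line up with the slot (tip triangulates to (554,-14), as expected). Cam ≈0.25, so a small yaw trim and then down into the slot.

```bash
python3 -m handwheel '[[[2,0,-8],[0,0,-0.04]],[[0,0,-8],[0,0,0]],[[0,0,-7],[0,0,0]],[[0,0,-3],[0,0,0]],[[0,0,0],[0,0,0]]]'; python3 -m handwheel '[[[0,0,-5],[0,0,0]],[[0,0,-5],[0,0,0]],[[0,0,-4],[0,0,0]],[[0,0,0],[0,0,0]]]'
```

```text
time: 10.72
tool_pos: [544.1, -42.5, 120.8]
tcp_rot: [-3.142, -0.0, 2.701]
contact_force: [0.2, 0.5, -0.0]
grip_width: 55.7
time: 11.22
tool_pos: [544.0, -42.4, 106.5]
tcp_rot: [-3.142, -0.001, 2.701]
contact_force: [0.4, -0.5, 0.5]
grip_width: 55.8
```

```bash
python3 -m handwheel '[[[-1.5,0,-2.5],[0,0,0]],[[0,0,0],[0,0,-0.1]],[[0,0,0],[0,0,-0.1]],[[0,0,0],[0,0,-0.1]],[[0,0,0],[0,0,-0.1]],[[0,0,0],[0,0,-0.1]]]'
python3 - <<'E'
from h import *
c=snap('scene','c9'); d=snap('side','d9'); o=get_obs(); print(o['contact_force'],o['moment'])
a=cv2.resize(c['img'][90:240,130:290],(426,400),interpolation=cv2.INTER_CUBIC)
b=cv2.resize(d['img'][90:190,270:365],(380,400),interpolation=cv2.INTER_CUBIC)[:,:374]
cv2.imwrite('pics/cw9.png',np.hstack([a,b])[:,:,::-1])
E
```

```text
time: 11.98
tool_pos: [543.5, -43.1, 104.7]
tcp_rot: [3.141, 0.002, 2.198]
contact_force: [1.9, -2.2, -0.7]
grip_width: 55.9
[ 1.8342303  -0.73705763 -0.58837489] [-0.16952411 -0.4257153   0.06350407]
```

View pics/cw9.png

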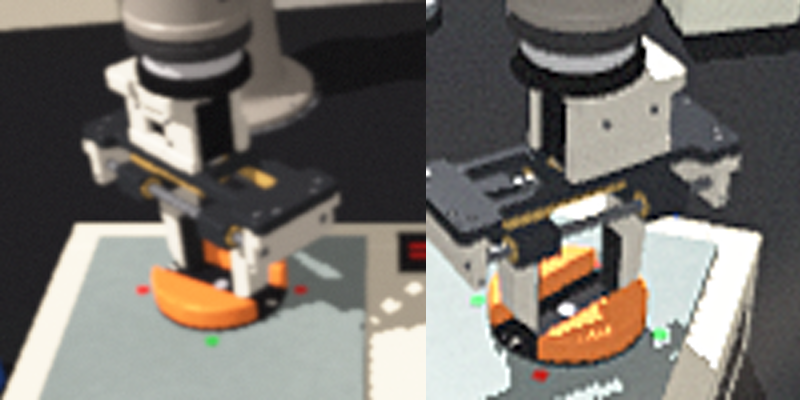

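Both fingers stand in the slot and the disc is following clockwise (white end dot has moved to (270,300)). Continuing.

```bash
python3 -m handwheel '[[[-1,0,0],[0,0,-0.1]],[[0,0,0],[0,0,-0.1]],[[0,0,0],[0,0,-0.1]],[[0,0,0],[0,0,-0.1]],[[0,0,0],[0,0,-0.1]],[[0,0,0],[0,0,-0.1]],[[0,0,0],[0,0,-0.1]],[[0,0,0],[0,0,-0.1]]]'; for i in 1 2 3; do python3 -m handwheel '[[[0,0,0],[0,0,-0.08]],[[0,0,0],[0,0,0]]]'; python3 -c "
from h import *
print(get_obs()['moment'])"; done
```

```text
time: 13.08
tool_pos: [542.8, -43.0, 104.9]
tcp_rot: [3.139, 0.001, 1.4]
contact_force: [2.9, -2.6, -0.4]
grip_width: 55.8
time: 13.32
tool_pos: [542.1, -42.7, 104.7]
tcp_rot: [3.141, 0.0, 1.323]
contact_force: [0.9, -1.6, 0.7]
grip_width: 56.4
[-0.27225758 -0.30495638 -0.0014422 ]
time: 13.58
tool_pos: [541.7, -42.5, 104.6]
tcp_rot: [3.141, 0.0, 1.244]
contact_force: [0.6, -1.1, 1.5]
grip_width: 56.4
[-0.26263534 -0.22039666  0.06582749]
time: 13.82
tool_pos: [541.5, -42.3, 104.4]
tcp_rot: [-3.141, 0.0, 1.164]
contact_force: [0.8, -0.6, 1.5]
grip_width: 55.9
[-0.153935   -0.15442135  0.04537258]
```

```bash
for i in 1 2 3 4; do python3 -m handwheel '[[[0,0,0],[0,0,-0.05]],[[0,0,0],[0,0,0]]]' | grep -E "rot|force"; python3 -c "
from h import *
print(get_obs()['moment'])"; done
```

```text
tcp_rot: [-3.141, -0.0, 1.114]
contact_force: [0.2, -0.2, 0.2]
[-0.03972232 -0.20111908  0.16157373]
tcp_rot: [-3.141, 0.001, 1.067]
contact_force: [-0.3, -0.1, 2.0]
[ 0.05473335 -0.00850081  1.91404253]
tcp_rot: [3.141, 0.002, 1.02]
contact_force: [1.3, 0.8, 1.5]
[ 0.19555977 -0.06510818  4.71713804]
tcp_rot: [3.141, 0.003, 0.973]
contact_force: [-1.4, 1.8, 4.4]
[0.1603343  0.12406551 7.53154953]
```

The moment climbs steeply, so it is at the hard stop. Backing off within the slot play, lifting straight out, then checking.

```bash
python3 -m handwheel '[[[0,0,0],[0,0,0]],[[0,0,0],[0,0,0.1]],[[0,0,0],[0,0,0.1]],[[0,0,0],[0,0,0.05]],[[0,0,10],[0,0,0]],[[0,0,20],[0,0,0]],[[0,0,40],[0,0,0]],[[0,0,50],[0,0,0]],[[-40,-30,30],[0,0,0]],[[-50,-30,0],[0,0,0]],[[-50,-30,0],[0,0,0]],[[0,0,0],[0,0,0]]]'
python3 - <<'E'
from fit import *
c=snap('scene','c10'); d=snap('side','d10'); o=get_obs(); print(o['contact_force'])
spots(c,'scene',['sieve','bottle','slidebox'])
a=cv2.resize(c['img'][140:300,80:400],(560,280),interpolation=cv2.INTER_CUBIC)
b=cv2.resize(d['img'][120:280,190:390],(560,448),interpolation=cv2.INTER_CUBIC)[:320]
cv2.imwrite('pics/cw10.png',np.vstack([a,b])[:,:,::-1])
p=np.load('p.npy')
for th in (0,.02): print(th,[np.round(proj(k,W(p,pan(*q,th))),1).tolist() for k in (c,d) for q in ((-30,-55,111),)])
for n,k,q in (('S',c,(213,195)),('D',d,(305,167))):
    i=k['img'].astype(int); m=(i.min(2)>150)&(np.ptp(i,axis=2)<40); ys,xs=np.nonzero(m); s=(abs(xs-q[0])<8)&(abs(ys-q[1])<8); print(n,xs[s].mean(),ys[s].mean(),s.sum())
E
```

```text
time: 16.32
tool_pos: [399.4, -133.6, 255.3]
tcp_rot: [3.141, -0.001, 1.2]
contact_force: [1.2, 0.4, -0.0]
grip_width: 55.9
[ 0.20733706  0.44203836 -0.3458733 ]
scene sieve 0.97 [673. 128. 120.]
scene bottle 0.97 [698. 243.  93.]
scene slidebox 0.6 [ 540. -266.   29.]
0 [[213.2, 195.8], [305.5, 167.0]]
0.02 [[213.0, 194.7], [305.5, 166.1]]
S 212.63636363636363 196.0909090909091 11
D 305.1111111111111 166.77777777777777 9
```

View pics/cw10.png

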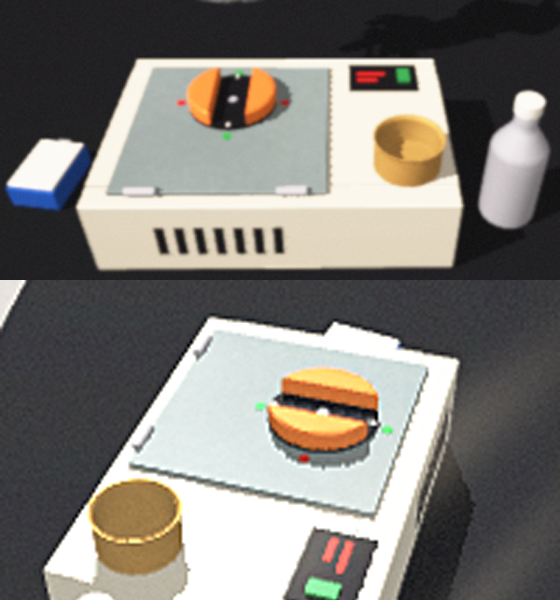

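The slot now points at the green dots ((240,75) and (227,135)), the panel is flush, and the sieve, bottle and slide box haven't moved. Handing in.

```bash
python3 -c "
from plant import bot
print(bot.close_job())"
```

```text
the job is handed in; nothing more can be done
None
```

The panel is shut and the fastener is locked, and I handed the job in at about 16.3 s of the 42 s allowed. No verdict was reported.

- **Panel:** I pressed it down with the closed fingertips until it bottomed at about 24 N. The slot's centre dot then matched hinge angle 0 to within 1 px in both cameras, both after pressing and at the end.
- **Fastener:** I turned it clockwise with both fingertips in the slot until the wrist moment climbed to about 7.5 N·m, which I took as the hard stop. I backed off within the slot's play and lifted out. In the last picture the slot lines up with the green dots.
- **Other objects:** the sieve, bottle and slide box were found within about 4 mm of where they started, which is within the detector's error.
- **Robot:** it finished clear, with the contact force reading near zero.

**Disagreement:** the panel's top face, which is 106 mm up when shut, was reached with the TCP reading 94 mm. The stated 22 mm fingertip lead would have put the tips at 72 mm. I never explained the difference, so I set heights by touch.

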